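Check the bench balance, then weigh the dye bottle

TASK

Check the bench balance and then weigh the dye bottle (black cap, red band). Swing the clear guard (the one with the orange handle) out fully clear of the pan and leave it out; set the brass check weight gently down in the middle of the pan, inside the marked ring, let go of it for at least a second, and put it back upright in its wooden tray; then set the dye bottle gently upright inside the ring and leave it there. Do not press the pan hard or drop anything on it, and leave the other bottles where they are.

Things in the scene. Friction and masses are not known exactly. Their poses are not given: they have to be found in the camera images.
- pan_center (a point): Centre of the upper face of the balance's round steel pan (110 mm across, 6 mm thick, upper face 79 mm above the table when empty; a dark ring of 68 mm diameter is marked round its centre). z up, x and y along the balance housing (250 x 190 x 55 mm, white with grey base; display and keys on its -x side, towards the robot; its centre lies 30 mm to -x of the pan centre). The point sinks with the pan.
- pan (a joint): How far the sprung pan is pressed down, in m: 0 empty, about 0.0035 under the check weight, about 0.001 under the dye bottle, stop at 0.014; about 1400 N/m.
- guard (a joint): Angle of the clear plastic pan guard, in rad: 0 over the pan centre, grows counterclockwise seen from above, stop at 2.0 (fully clear, to the right of the balance). Stays where it is left (stiff hinge, about 0.12 N m). The guard is a level arm 18 mm wide with a clear disc of 116 mm diameter in it, between 99 and 109 mm above the table.
- guard_handle (a point): Grip point on the upright round orange handle (14 mm diameter) at the outer end of the guard arm, 174 mm from the hinge axis. The point lies 144 mm above the table; the handle stands from 109 mm up to 162 mm.
- guard_hinge (a point): Point on the guard's upright hinge axis, at the right rear corner of the balance, 99 mm above the table; a round post and hub of 26 mm diameter up to 112 mm.
- check_weight: Brass check weight, 0.5 kg, upright cylinder 40 mm in diameter and 45 mm high with a narrower knob (22 mm) on top, 66 mm high overall. Origin at the centre of its underside, z up. It stands in the wooden tray at the start.
- tray_floor (a point): Centre of the blue-lined inner floor of the check weight's square wooden tray (outside 90 x 90 mm, inside 80 x 80 mm, walls 5 mm thick, rim 7 mm above this floor and 12 mm above the table). The tray is fixed; x and y along its sides.
- dye_bottle: White plastic dye bottle with black cap and a red band, 0.12 to 0.21 kg, body 40 mm in diameter, 85 mm high with the cap, straight round body up to about 60 mm. Origin at the centre of its underside, z up. Stands on the table at the start.
- calib_bottle: Small white bottle with red cap and violet band, 34 mm in diameter, 68 mm high; a bystander. Origin at the centre of its underside.
- buffer_bottle: Large white bottle with blue cap and blue band, 60 mm in diameter, 125 mm high; a bystander. Origin at the centre of its underside.

How it is judged:
By the outcome, as a careful person would: the job done as asked, in the order asked, and still so for the second after the job is handed in, with the robot touching nothing.
It also fails if it takes over 72 s, if anything falls off the work surface, if the arm or the gripper's body presses on something with over 40 N, if the wrist force passes 120 N, or if a joint passes its speed limit or range.

ROBOT

A 6-joint arm with a two-finger parallel gripper is mounted at the origin on a cart in front of the work surface, level with it; the furniture and walls round the work are solid. World frame = base frame: x ahead of the robot, y to its left, z up, the work surface at z = 0. Lengths are in m, angles in rad, forces in N, time in s.
With the tool pointing down it reaches from about 0.25 to 0.725 m from the base axis. Payload 4 kg.
Tool frame: the origin (TCP) lies at the very end of the fingers, on their centre line; the grasp point (between the pads) lies 19 mm behind it; z points along the fingers, y is the line along which they close (so a half turn about z gives the same grasp; the last joint's range is limited). The gripper opens to 85 mm and grips with 20 to 120 N. Pads are 22 mm wide; open, the fingers measure 114 mm over their backs; the gripper's body (76 mm by 85 mm) begins 54 mm behind the grasp point. The pads swing forward as they close: fully open they stand 13 mm farther back than shut.
Start: joints at [0, 0.241, 0.005, 1.335, 0, 1.571], TCP at [0.5, -0, 0.231] pointing down, gripper open.
Joint ranges: [-2.72, 2.72], [-1.05, 1.87], [-1.09, 1.28], [-1.99, 2.15], [-1.42, 1.44], [-3.14, 3.14]. Speed limits (rad/s): [2.79, 2.79, 3.14, 3.14, 3.14, 3.14].

INTERFACE

Orientations are given as a unit quaternion [x, y, z, w].
In Python, from workcell import monitor, viewer, job gives the robot as it stands.
- The arm moves only by the tool arm_command, never from a script. Its argument "increments" is a list of rows, each an object of numbers: "dx", "dy", "dz": the shift along the tool's x, y, z in cm; "wx", "wy", "wz": the turn, a rotation vector about the tool's x, y, z in rad; "grip": the finger opening in cm, from 0 to 8.54. In form: [{"dx": .., "dy": .., "dz": .., "wx": .., "wy": .., "wz": .., "grip": ..}, ...]. A call has 1 to 10 rows; each row is the pose to reach, as a shift and turn from the pose commanded when the call began, along the tool's axes at that moment; what a row does not reach only later rows make up. A row lasts 1/10 s, in which the tool goes at most 50 mm and 8.59 degrees, less where a joint would pass 70% of its speed; a pose out of reach is approached as far as the arm can. A call with a gripper value outside its range is refused whole. The fingers move at their own pace and stop on an object; the grip force is fixed at half the most. Time passes only in rows, so rows that repeat a pose let the fingers close. It gives the time, the measured TCP pose, the force, the opening and the grip force at its end, in the units of the state.
- monitor.get_obs(): the state, without advancing time (a new reading comes with each control period).
- viewer.camera(name): name is "scene" or "side" or "wrist"; returns (picture, depth): 480x640x3 uint8, red, green, blue; 480x640 float32, m along the optical axis (not along the pixel's ray), 0 where there is no reading.
- viewer.get_calibration(name): a dict with "fovy" (degrees; the focal length in pixels is half the picture's height over the tangent of half this angle, whatever the lens; pixels are square), "cx", "cy" (the principal point, pixels), "dist_coeffs" ([k1, k2, p1, p2, k3] as OpenCV has them; the pictures are not rectified), "view" (4x4, takes a point from world to camera coordinates). Camera axes: x right, y up, looking along -z (the intrinsics and any distortion apply to the point x, -y, -z); pixel columns grow to the right and rows downward; lengths in m; the calibration is good to about 2 mm. A picture is of the moment at which its call begins: read the wrist's pose just before it. get_calibration takes no time and is no camera call; for the wrist camera it gives the pose at the moment of the call.
- job.job_done(): hands the job in; it is judged then, once.
The state is a dict: "clock": time; "joint_pos": joint angles; "joint_vel": joint speeds; "tau": joint torques, N m; "eef_pos": TCP position; "tool_rot": TCP orientation; "ft_force": force on the tool from outside, world axes, zero at the start; "ft_torque": the same for the moment, N m; "grip_width": finger opening in m; "grasp_force": force on a finger pad.
Only numpy, scipy, OpenCV 4.12 (cv2) and the standard library are available. Lean on these libraries where they do the work, as an engineer would, in place of code of your own. Each camera call takes 0.05 s, during which the arm holds its last target. There are 200 camera calls.

## Working session

There is one attempt and no reset: what is moved stays moved. The work goes in short steps, Python scripts to look and compute and a tool call to move; the robot and the scene stay as the last step left them, time stands still between calls to the robot, and variables do not carry over. Pictures are saved under pics/ and viewed, at most 10 in all, crops included, and the job is handed in when it is done.

Besides the shell and the picture viewer there is one more tool, called after ">>>" as name([rows], argument=value, ...), one row to a line, values as JSON. arm_command: Moves the arm, as the interface text tells. Its arguments: {"type":"object","properties":{"increments":{"type":"array","items":{"type":"object","properties":{"dx":{"type":"number"},"dy":{"type":"number"},"dz":{"type":"number"},"wx":{"type":"number"},"wy":{"type":"number"},"wz":{"type":"number"},"grip":{"type":"number"}}}}},"required":["increments"]}

```bash
mkdir -p pics
cat > h.py <<'E'
import numpy as np, cv2
from workcell import monitor, viewer, job
def K(c): 
    f=240/np.tan(np.radians(c["fovy"])/2); return np.array([[f,0,c["cx"]],[0,f,c["cy"]],[0,0,1.]])
def ray(c,uv):
    p=cv2.undistortPoints(np.array([[uv]],float),K(c),np.array(c["dist_coeffs"],float))[0,0]
    V=np.array(c["view"]);R=V[:3,:3];o=-R.T@V[:3,3]
    return o,R.T@np.array([p[0],-p[1],-1.])
def at_z(c,uv,z):
    o,d=ray(c,uv);return o+d*(z-o[2])/d[2]
def at_d(c,uv,dep):
    o,d=ray(c,uv);return o+d*dep
def proj(c,P):
    V=np.array(c["view"]);q=V[:3,:3]@np.array(P)+V[:3,3];q=q*[1,-1,-1]
    return cv2.projectPoints(q[None],np.zeros(3),np.zeros(3),K(c),np.array(c["dist_coeffs"],float))[0].ravel()
def tri(*obs):
    A=np.zeros((3,3));b=np.zeros(3)
    for c,uv in obs:
        o,d=ray(c,uv);d/=np.linalg.norm(d);M=np.eye(3)-np.outer(d,d);A+=M;b+=M@o
    return np.linalg.solve(A,b)
def snap(n,tag):
    c=viewer.get_calibration(n);im,d=viewer.camera(n);cv2.imwrite(f"pics/{tag}.png",im[...,::-1]);np.savez(f"{tag}.npz",im=im,d=d,c=np.array(c,dtype=object));return c,im,d
def load(tag):
    z=np.load(f"{tag}.npz",allow_pickle=True);return z["c"].item(),z["im"],z["d"]
E
python3 - <<'E'
from h import *
for n in("scene","side","wrist"):
    c,im,d=snap(n,n+"0");print(n,c["fovy"],c["cx"],c["cy"],c["dist_coeffs"],np.round(ray(c,(320,240)),3).tolist())
o=monitor.get_obs();print(o["clock"],o["eef_pos"],o["tool_rot"],o["ft_force"])
E
```

```text
scene 56.62748922936349 314.35312715134836 239.8883157556589 [-0.04591006  0.          0.          0.          0.        ] [[0.04, -0.2, 0.697], [0.612, 0.373, -0.698]]
side 50.257384269261166 305.93334707208805 235.29587864023355 [-0.13194835  0.          0.          0.          0.        ] [[-0.019, -0.862, 0.519], [0.496, 0.804, -0.329]]
wrist 66.97493652355752 317.4954728259216 238.9263902495708 [-0.04723989  0.          0.          0.          0.        ] [[0.5, 0.085, 0.373], [0.005, -0.33, -0.944]]
0.15 [ 4.99526051e-01 -6.08177224e-06  2.30610644e-01] [ 7.07104138e-01  7.07108964e-01 -5.69261535e-04 -5.71650711e-04] [ 0.22484931 -0.40227515 -0.3260833 ]
```

View pics/scene0.png

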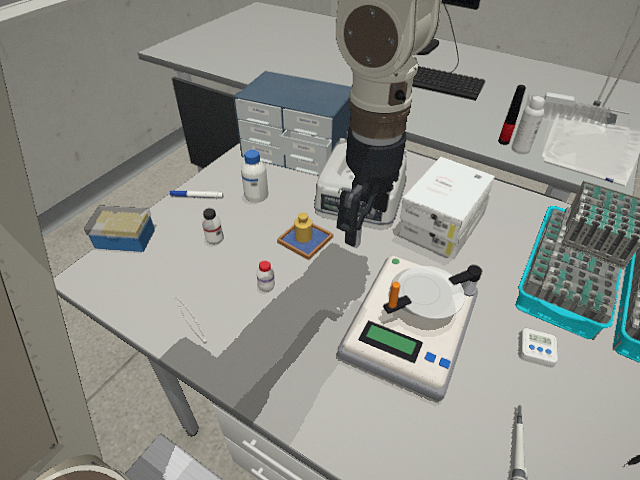

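View pics/side0.png

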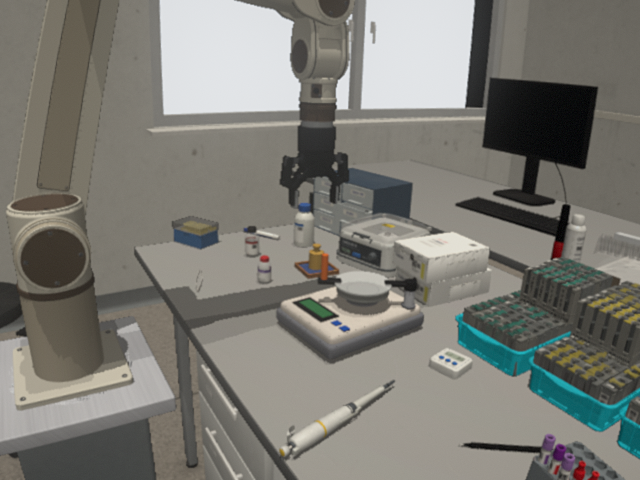

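View pics/wrist0.png

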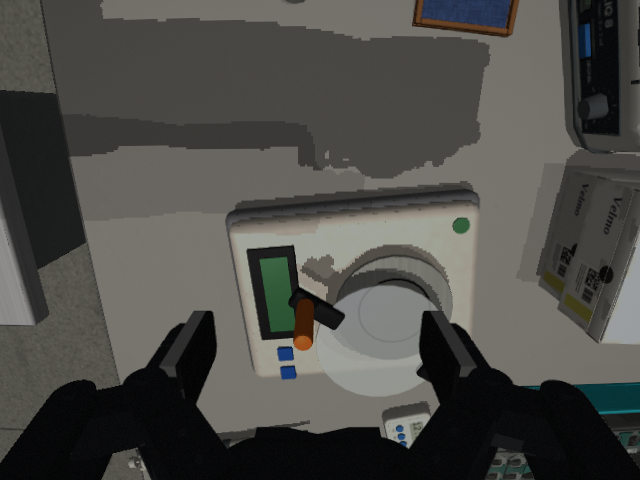

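The scene shows the dye bottle at about (210,225), the weight in its tray at (303,230), the calib bottle at (265,275), the buffer at (254,175), the orange handle at (394,295) and the hinge at (470,280). In the side view the handle is at (324,268), the dye bottle at (251,245) and the weight at (315,256).

Run:
```python
from h import *
S=load("scene0");D=load("side0");W=load("wrist0")
def seg(T,box,f):
    c,im,d=T;x0,y0,x1,y1=box
    hsv=cv2.cvtColor(im,cv2.COLOR_RGB2HSV)[y0:y1,x0:x1].astype(int);m=f(hsv)
    n,l,st,ce=cv2.connectedComponentsWithStats(m.astype(np.uint8));k=1+np.argmax(st[1:,4])
    ys,xs=np.where(l==k);dd=d[y0:y1,x0:x1][l==k]
    P=np.array([at_d(c,(x+x0,y+y0),z) for x,y,z in zip(xs,ys,dd) if z>0])
    print(st[k]+[x0,y0,0,0,0],"cen",ce[k]+[x0,y0],"P med",np.median(P,0).round(4),"min",np.percentile(P,3,axis=0).round(3),"max",np.percentile(P,97,axis=0).round(3))
    return P
org=lambda h:(h[...,0]>4)&(h[...,0]<18)&(h[...,1]>170)&(h[...,2]>90)
brass=lambda h:(h[...,0]>15)&(h[...,0]<28)&(h[...,1]>140)&(h[...,2]>90)
dark=lambda h:(h[...,2]<50)
red=lambda h:((h[...,0]<6)|(h[...,0]>174))&(h[...,1]>150)
blue=lambda h:(h[...,0]>100)&(h[...,0]<125)&(h[...,1]>110)
print("handle");seg(S,(380,275,410,315),org);seg(D,(312,245,335,290),org);seg(W,(285,290,325,360),org)
print("brass");seg(S,(285,205,320,250),brass);seg(D,(300,240,330,275),brass)
print("dyecap");seg(S,(198,203,220,228),dark);seg(D,(240,225,262,245),dark)
print("redcap");seg(S,(255,258,277,275),red);seg(D,(255,250,275,267),red)
print("lining");seg(S,(275,215,335,258),blue);
print("bluecap");seg(S,(240,145,268,168),blue)
a=cv2.resize(S[1][130:400,180:490],None,fx=2.2,fy=2.2,interpolation=cv2.INTER_CUBIC);cv2.imwrite("pics/sc.png",a[...,::-1])
a=cv2.resize(D[1][200:360,230:440],None,fx=3.7,fy=3.7,interpolation=cv2.INTER_CUBIC);cv2.imwrite("pics/dc.png",a[...,::-1])
```

```text
handle
[388 282  12  26 200] cen [393.675 294.87 ] P med [ 0.4843 -0.0675  0.1393] min [ 0.482 -0.073  0.11 ] max [ 0.491 -0.061  0.163]
[322 254   6  25 113] cen [324.11504425 265.85840708] P med [ 0.4831 -0.0688  0.1373] min [ 0.479 -0.071  0.112] max [ 0.488 -0.063  0.161]
[294 335  18  16 210] cen [302.51904762 342.41428571] P med [ 0.4898 -0.063   0.1622] min [ 0.484 -0.068  0.161] max [ 0.495 -0.058  0.163]
brass
[294 213  19  29 398] cen [302.77889447 228.16080402] P med [0.6262 0.2015 0.0429] min [0.617 0.189 0.009] max [0.641 0.221 0.071]
[310 251  13   5  48] cen [316.10416667 252.5625    ] P med [0.627  0.2    0.0504] min [0.616 0.192 0.047] max [0.644 0.215 0.053]
dyecap
[204 210  12  10  45] cen [209.84444444 215.84444444] P med [0.5194 0.3657 0.0773] min [0.514 0.361 0.072] max [0.532 0.377 0.083]
[252 228   3   4   5] cen [253.4 229.6] P med [0.5223 0.3651 0.0797] min [0.519 0.359 0.076] max [0.527 0.369 0.082]
redcap
[259 261  11  11  98] cen [264.20408163 265.8877551 ] P med [0.4754 0.1902 0.0664] min [0.469 0.182 0.058] max [0.486 0.2   0.069]
[261 256   7   5  30] cen [263.93333333 257.93333333] P med [0.473  0.1901 0.0663] min [0.467 0.182 0.062] max [0.48  0.201 0.068]
lining
[282 229  46  25 415] cen [305.77349398 240.79518072] P med [0.6216 0.1874 0.0056] min [0.601 0.168 0.003] max [0.667 0.239 0.008]
bluecap
[244 150  16  14 187] cen [251.6684492  156.57219251] P med [0.6962 0.387  0.122 ] min [0.684 0.376 0.108] max [0.715 0.406 0.125]
```

View pics/sc.png

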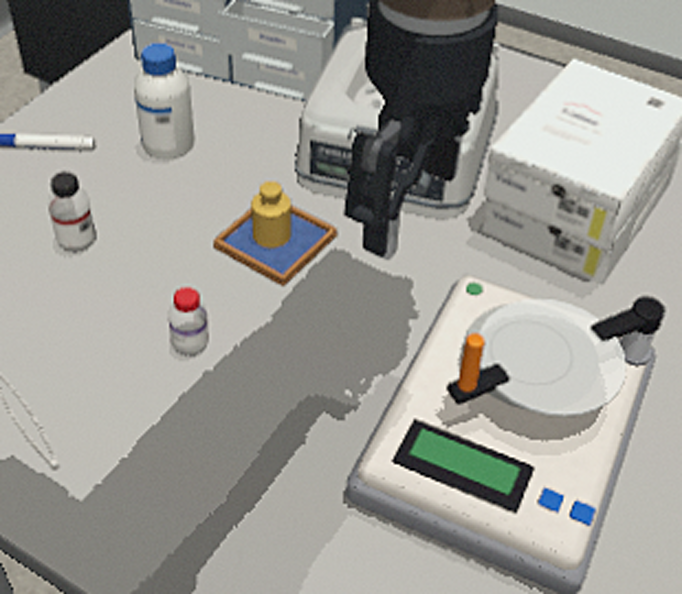

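View pics/dc.png

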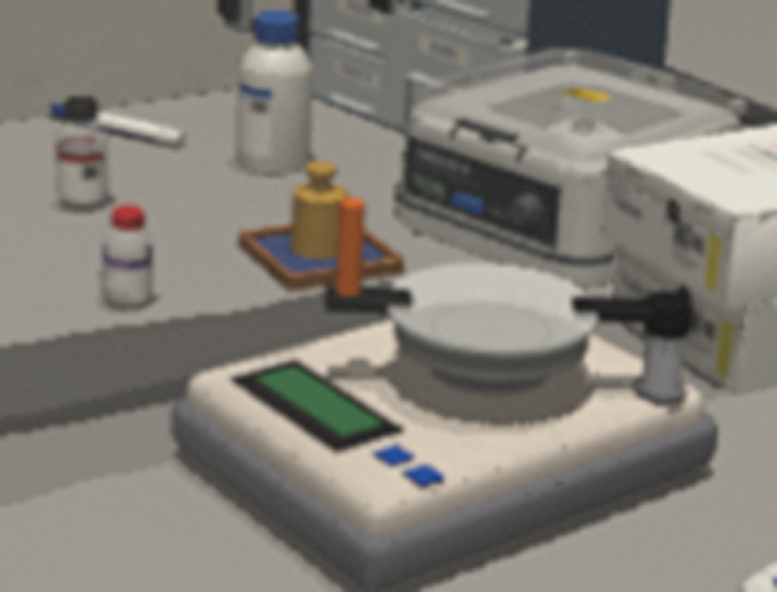

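Crops: in the scene crop the hinge knob top is at (648,302), the handle base at (468,390) and the top at (474,338). In the side crop the knob is at (670,305) and the handle top at (352,202).

Run:
```python
from h import *
S=load("scene0");D=load("side0");W=load("wrist0")
f=lambda u,v:(180+u/2.2,130+v/2.2); g=lambda u,v:(230+u/3.7,200+v/3.7)
H=tri((S[0],f(648,301)),(D[0],g(670,293)));print("hinge top",H)
T=tri((S[0],f(474,339)),(D[0],g(352,202)));print("handle top",T)
B=tri((S[0],f(469,388)),(D[0],g(348,295)));print("handle base",B, np.hypot(*(H-B)[:2]))
# hub points by depth
def pts(T,cond,step=1):
    c,im,d=T;out=[]
    for v in range(0,480,step):
        for u in range(0,640,step):
            if d[v,u]>0:
                p=at_d(c,(u,v),d[v,u])
                if cond(p): out.append((*p,u,v))
    return np.array(out)
for n,T in(("S",S),("D",D)):
    q=pts(T,lambda p:np.hypot(*(p-H)[:2])<.03 and p[2]>.09,1)
    if len(q):print(n,"hub",len(q),q.min(0)[:3],q.max(0)[:3],np.median(q,0)[:3])
q=pts(S,lambda p:.55<p[0]<1.0 and -.25<p[1]<.2 and p[2]>.115,2)
for x0 in np.arange(.55,1,.05):
    for y0 in np.arange(-.25,.2,.05):
        m=q[(q[:,0]>=x0)&(q[:,0]<x0+.05)&(q[:,1]>=y0)&(q[:,1]<y0+.05)]
        if len(m)>3 : print(round(x0,2),round(y0,2),len(m),m[:,2].max().round(3),end=" | ")
```

```text
hinge top [ 0.63664075 -0.15611137  0.1146035 ]
handle top [ 0.48736771 -0.06558515  0.16093227]
handle base [ 0.48487872 -0.06966268  0.10918041] 0.17465705985488691
S hub 280 [ 0.60746971 -0.17133953  0.09024883] [ 0.64867956 -0.13552121  0.1158639 ] [ 0.62702984 -0.15666788  0.10950568]
D hub 203 [ 0.6075072  -0.17063566  0.09018038] [ 0.64547684 -0.13968213  0.1137388 ] [ 0.62584482 -0.16145906  0.10634765]
0.55 -0.05 15 0.309 | 0.7 -0.1 31 0.121 | 0.7 -0.05 24 0.122 | 0.7 -0.0 13 0.122 | 0.7 0.15 30 0.123 | 0.75 -0.1 99 0.123 | 0.75 -0.05 91 0.122 | 0.75 -0.0 49 0.123 | 0.75 0.15 42 0.124 | 0.8 -0.15 7 0.122 | 0.8 -0.1 86 0.123 | 0.8 -0.05 84 0.121 | 0.8 -0.0 43 0.122 | 0.85 -0.15 11 0.12 | 0.85 -0.1 80 0.122 | 0.85 -0.05 76 0.121 | 0.85 -0.0 36 0.122 | 0.9 -0.15 7 0.12 | 0.9 -0.1 39 0.122 | 0.9 -0.05 42 0.122 | 0.9 -0.0 17 0.12 |
```

>>> arm_command([
  {"dx":-3.2,"dy":-0.5},
  {"dx":-6.4,"dy":-1.0},
  {"dx":-6.4,"dy":-1.0,"dz":3.5},
  {"dx":-6.4,"dy":-1.0,"dz":7},
  {"dx":-6.4,"dy":-1.0,"dz":10.3},
  {"dx":-6.4,"dy":-1.0,"dz":10.3},
])

```text
validation failed for argument at $.in...
```

Run:
```python
from h import *
W=load("wrist0");P=at_z(W[0],(395,312),.079);print("pan",P)
c,im,d=snap("wrist","wrist1");cv2.imwrite("pics/w1.png",im[...,::-1])
H=np.array([.636,-.156]);v=P[:2]-H;print(np.hypot(*v),np.degrees(np.arctan2(v[1],v[0])))
o=monitor.get_obs();print(o["clock"],o["eef_pos"],o["joint_pos"],o["ft_force"],o["grip_width"])
hs=cv2.cvtColor(im,cv2.COLOR_RGB2HSV).astype(int);m=(hs[...,0]>4)&(hs[...,0]<18)&(hs[...,1]>170)&(hs[...,2]>90)
ys,xs=np.where(m);Q=np.array([at_d(c,(x,y),d[y,x]) for x,y in zip(xs,ys)]);print(xs.mean(),ys.mean(),np.percentile(Q,[5,50,95],axis=0))
t=Q[Q[:,2]>.158];print("top",t.mean(0))
```

```text
pan [ 0.57158495 -0.08821269  0.079     ]
0.09351159735232387 133.5387996285155
0.2 [4.99596443e-01 1.86879010e-05 2.30735574e-01] [3.03673400e-05 2.41141690e-01 4.21448200e-03 1.33523392e+00
 1.15864445e-05 1.57079924e+00] [-0.38017272 -0.16029151 -0.4677509 ] 0.08525693122728095
302.35849056603774 342.22169811320754 [[ 0.48452406 -0.06782367  0.16117802]
 [ 0.48941364 -0.06271344  0.16221335]
 [ 0.49481286 -0.05819353  0.16320182]]
top [ 0.48962048 -0.06221505  0.16313836]
```

>>> arm_command([
  {"dx":-3.2,"dy":-0.5,"dz":0,"wx":0,"wy":0,"wz":0,"grip":8.5},
  {"dx":-6.3,"dy":-1.0,"dz":0,"wx":0,"wy":0,"wz":0,"grip":8.5},
  {"dx":-6.3,"dy":-1.0,"dz":3.5,"wx":0,"wy":0,"wz":0,"grip":8.5},
  {"dx":-6.3,"dy":-1.0,"dz":7,"wx":0,"wy":0,"wz":0,"grip":8.5},
  {"dx":-6.3,"dy":-1.0,"dz":10.3,"wx":0,"wy":0,"wz":0,"grip":8.5},
  {"dx":-6.3,"dy":-1.0,"dz":10.3,"wx":0,"wy":0,"wz":0,"grip":8.5},
])

```text
clock: 0.8
eef_pos: [0.4858, -0.0626, 0.1239]
tool_rot: [0.707, 0.707, -0.003, -0.004]
ft_force: [-0.6, 0.1, 0.8]
grip_width: 0.0851
grasp_force: 0.0
```

>>> arm_command([
  {"dx":0,"dy":0.1,"dz":0,"wx":0,"wy":0,"wz":0,"grip":4},
  {"dx":0,"dy":0.1,"dz":0,"wx":0,"wy":0,"wz":0,"grip":1},
  {"dx":0,"dy":0.1,"dz":0,"wx":0,"wy":0,"wz":0,"grip":0.5},
  {"dx":0,"dy":0.1,"dz":0,"wx":0,"wy":0,"wz":0,"grip":0.5},
  {"dx":0,"dy":0.1,"dz":0,"wx":0,"wy":0,"wz":0,"grip":0.5},
  {"dx":0,"dy":0.1,"dz":0,"wx":0,"wy":0,"wz":0,"grip":0.5},
  {"dx":0,"dy":0.1,"dz":0,"wx":0,"wy":0,"wz":0,"grip":0.5},
  {"dx":0,"dy":0.1,"dz":0,"wx":0,"wy":0,"wz":0,"grip":0.5},
])

```text
clock: 1.6
eef_pos: [0.4899, -0.0622, 0.1292]
tool_rot: [0.707, 0.707, 0.0, -0.001]
ft_force: [-4.2, 2.6, 5.9]
grip_width: 0.0123
grasp_force: 58.4
```

Run:
```python
from h import *
o=monitor.get_obs();print(o["clock"],o["eef_pos"],o["joint_pos"].round(3),o["ft_force"],o["ft_torque"],o["grip_width"],o["grasp_force"])
H=np.array([.636,-.156]);p=o["eef_pos"][:2];r=p-H;print(np.hypot(*r),np.degrees(np.arctan2(r[1],r[0])))
for a in np.arange(.1,1.85,.1):
    c,s=np.cos(a),np.sin(a);q=H+np.array([c*r[0]-s*r[1],s*r[0]+c*r[1]])-p
    print(round(a,2),"dx %.1f dy %.1f"%(q[1]*100,q[0]*100))
```

```text
1.6 [ 0.48989968 -0.06220805  0.12923278] [-1.270e-01  3.000e-01 -1.920e-01  1.080e+00  1.000e-03  1.443e+00] [-4.18241075  2.60051604  5.91238847] [ 0.48221879  0.93009073 -0.06402758] 0.012294924150910902 58.365259766578674
0.17361518532537745 147.3007729455822
0.1 dx -1.5 dy -0.9
0.2 dx -3.1 dy -1.6
0.3 dx -4.7 dy -2.1
0.4 dx -6.4 dy -2.5
0.5 dx -8.2 dy -2.7
0.6 dx -9.9 dy -2.7
0.7 dx -11.6 dy -2.6
0.8 dx -13.3 dy -2.3
0.9 dx -15.0 dy -1.8
1.0 dx -16.6 dy -1.2
1.1 dx -18.1 dy -0.4
1.2 dx -19.6 dy 0.6
1.3 dx -20.9 dy 1.7
1.4 dx -22.2 dy 2.9
1.5 dx -23.3 dy 4.2
1.6 dx -24.3 dy 5.7
1.7 dx -25.1 dy 7.2
1.8 dx -25.7 dy 8.8
```

>>> arm_command([
  {"dx":-1.5,"dy":-0.9,"dz":0,"wx":0,"wy":0,"wz":-0.1,"grip":0.5},
  {"dx":-3.1,"dy":-1.6,"dz":0,"wx":0,"wy":0,"wz":-0.2,"grip":0.5},
  {"dx":-4.7,"dy":-2.1,"dz":0,"wx":0,"wy":0,"wz":-0.3,"grip":0.5},
  {"dx":-6.4,"dy":-2.5,"dz":0,"wx":0,"wy":0,"wz":-0.4,"grip":0.5},
  {"dx":-8.2,"dy":-2.7,"dz":0,"wx":0,"wy":0,"wz":-0.5,"grip":0.5},
  {"dx":-9.9,"dy":-2.7,"dz":0,"wx":0,"wy":0,"wz":-0.6,"grip":0.5},
  {"dx":-11.6,"dy":-2.6,"dz":0,"wx":0,"wy":0,"wz":-0.7,"grip":0.5},
  {"dx":-13.3,"dy":-2.3,"dz":0,"wx":0,"wy":0,"wz":-0.8,"grip":0.5},
  {"dx":-15.0,"dy":-1.8,"dz":0,"wx":0,"wy":0,"wz":-0.9,"grip":0.5},
  {"dx":-15.0,"dy":-1.8,"dz":0,"wx":0,"wy":0,"wz":-0.9,"grip":0.5},
])

```text
clock: 2.6
eef_pos: [0.4719, -0.2156, 0.1292]
tool_rot: [0.33, 0.944, -0.002, -0.0]
ft_force: [-5.9, -1.2, 7.6]
grip_width: 0.0124
grasp_force: 59.1
```

Run:
```python
from h import *
from scipy.spatial.transform import Rotation as Ro
o=monitor.get_obs();print(o["clock"],o["eef_pos"],o["joint_pos"].round(3),o["ft_force"],o["ft_torque"],o["grip_width"],o["grasp_force"])
R=Ro.from_quat(o["tool_rot"]).as_matrix();print(R.round(3))
H=np.array([.636,-.156]);p=o["eef_pos"][:2];r=p-H;print(np.hypot(*r),np.degrees(np.arctan2(r[1],r[0])))
for a in np.arange(.1,1.,.1):
    c,s=np.cos(a),np.sin(a);q=H+np.array([c*r[0]-s*r[1],s*r[0]+c*r[1]])-p;q=R.T@[*q,0]
    print(round(a,2),(q*100).round(1))
```

```text
2.6 [ 0.47191165 -0.21560708  0.12922668] [-0.427  0.345 -0.127  1.099 -0.003  0.245] [-5.90924062 -1.15756245  7.58214321] [-0.38648281  1.17005858  0.06543962] 0.012360314219764103 59.12797451019287
[[-0.783  0.622 -0.002]
 [ 0.622  0.783 -0.003]
 [-0.    -0.003 -1.   ]]
0.17457947122781553 -160.03583352365888
0.1 [-1.5 -0.8  0. ]
0.2 [-3.1 -1.5  0. ]
0.3 [-4.8 -2.   0. ]
0.4 [-6.5 -2.4  0. ]
0.5 [-8.3 -2.6  0. ]
0.6 [-10.   -2.6   0. ]
0.7 [-11.7  -2.4   0. ]
0.8 [-13.4  -2.    0. ]
0.9 [-15.1  -1.5   0. ]
```

>>> arm_command([
  {"dx":-1.5,"dy":-0.8,"dz":0,"wx":0,"wy":0,"wz":-0.1,"grip":0.5},
  {"dx":-3.1,"dy":-1.5,"dz":0,"wx":0,"wy":0,"wz":-0.2,"grip":0.5},
  {"dx":-4.8,"dy":-2.0,"dz":0,"wx":0,"wy":0,"wz":-0.3,"grip":0.5},
  {"dx":-6.5,"dy":-2.4,"dz":0,"wx":0,"wy":0,"wz":-0.4,"grip":0.5},
  {"dx":-8.3,"dy":-2.6,"dz":0,"wx":0,"wy":0,"wz":-0.5,"grip":0.5},
  {"dx":-10.0,"dy":-2.6,"dz":0,"wx":0,"wy":0,"wz":-0.6,"grip":0.5},
  {"dx":-11.7,"dy":-2.4,"dz":0,"wx":0,"wy":0,"wz":-0.7,"grip":0.5},
  {"dx":-12.5,"dy":-2.2,"dz":0,"wx":0,"wy":0,"wz":-0.75,"grip":0.5},
  {"dx":-12.9,"dy":-2.1,"dz":0,"wx":0,"wy":0,"wz":-0.77,"grip":0.5},
  {"dx":-12.9,"dy":-2.1,"dz":0,"wx":0,"wy":0,"wz":-0.77,"grip":0.5},
])

```text
clock: 3.6
eef_pos: [0.5599, -0.314, 0.1294]
tool_rot: [-0.048, 0.999, -0.004, -0.001]
ft_force: [-4.6, -9.2, 2.6]
grip_width: 0.0122
grasp_force: 58.9
```

Run:
```python
from h import *
from scipy.spatial.transform import Rotation as Ro
o=monitor.get_obs();print(o["clock"],o["eef_pos"],o["joint_pos"].round(3),o["ft_force"],o["ft_torque"],o["grip_width"],o["grasp_force"])
R=Ro.from_quat(o["tool_rot"]).as_matrix();print(R.round(3))
H=np.array([.636,-.156]);p=o["eef_pos"][:2];r=p-H;print(np.hypot(*r),np.degrees(np.arctan2(r[1],r[0])))
c,im,d=snap("scene","scene2");cv2.imwrite("pics/s2.png",cv2.resize(im[200:400,300:540],None,fx=2.5,fy=2.5)[...,::-1])
```

```text
3.6 [ 0.55985627 -0.31403442  0.12941836] [-0.508  0.576  0.243  1.236 -0.008 -0.604] [-4.60338761 -9.15699357  2.61630551] [-1.60761586  0.96106066  0.15707987] 0.01223639180479087 58.91950249671936
[[-0.995 -0.097 -0.002]
 [-0.097  0.995 -0.008]
 [ 0.003 -0.007 -1.   ]]
0.17542162497125746 -115.7255765357987
```

View pics/s2.png

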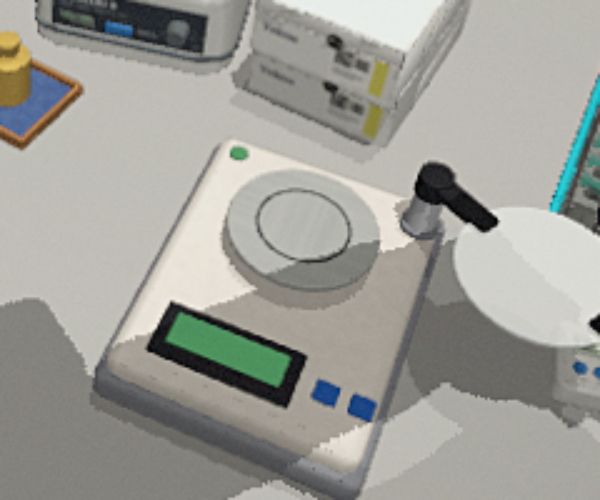

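Crop: the pan ring centre is at (303,227), the guard disc is out right of the balance at (540,275), and the pan is free. A small nudge to find the stop.

>>> arm_command([
  {"dx":-0.4,"dy":-0.25,"dz":0,"wx":0,"wy":0,"wz":-0.03,"grip":0.5},
  {"dx":-0.6,"dy":-0.4,"dz":0,"wx":0,"wy":0,"wz":-0.05,"grip":0.5},
  {"dx":-0.8,"dy":-0.5,"dz":0,"wx":0,"wy":0,"wz":-0.06,"grip":0.5},
  {"dx":-0.8,"dy":-0.5,"dz":0,"wx":0,"wy":0,"wz":-0.06,"grip":0.5},
])

```text
clock: 4.05
eef_pos: [0.5682, -0.3179, 0.1294]
tool_rot: [-0.078, 0.997, -0.003, -0.001]
ft_force: [-4.4, -9.1, 2.6]
grip_width: 0.0124
grasp_force: 58.8
```

Run:
```python
from h import *
o=monitor.get_obs()
H=np.array([.636,-.156]);p=o["eef_pos"][:2];r=p-H;print(p,np.hypot(*r),np.degrees(np.arctan2(r[1],r[0])),o["ft_force"],o["ft_torque"])
c,im,d=load("scene2")
pts=[]
for v in range(260,330):
    for u in range(380,460):
        if d[v,u]>0:
            q=at_d(c,(u,v),d[v,u])
            if .074<q[2]<.084 and np.hypot(*(q[:2]-[.57,-.09]))<.08:pts.append(q)
pts=np.array(pts,np.float32);print(len(pts),pts[:,2].mean(),cv2.minEnclosingCircle(pts[:,:2].copy()),at_z(c,(421.2,290.8),.079))
```

```text
[ 0.56820247 -0.31785505] 0.17548094758839047 -112.72774201061159 [-4.40026434 -9.11566012  2.60299855] [-1.48891059  0.8352876   0.14141443]
2318 0.07907604 ((0.5698984265327454, -0.08844390511512756), 0.05615721270442009) [ 0.56766151 -0.09074533  0.079     ]
```

>>> arm_command([
  {"dx":-0.4,"dy":-0.2,"dz":0,"wx":0,"wy":0,"wz":-0.03,"grip":0.5},
  {"dx":-0.7,"dy":-0.35,"dz":0,"wx":0,"wy":0,"wz":-0.04,"grip":0.5},
  {"dx":-0.7,"dy":-0.35,"dz":0,"wx":0,"wy":0,"wz":-0.04,"grip":0.5},
])

```text
clock: 4.35
eef_pos: [0.5718, -0.3193, 0.1293]
tool_rot: [-0.098, 0.995, -0.002, -0.005]
ft_force: [-14.6, -5.7, 7.9]
grip_width: 0.012
grasp_force: 59.3
```

>>> arm_command([
  {"dx":0.3,"dy":0.1,"dz":0,"wx":0,"wy":0,"wz":0,"grip":2.5},
  {"dx":0.3,"dy":0.1,"dz":0,"wx":0,"wy":0,"wz":0,"grip":4},
  {"dx":0.3,"dy":0.1,"dz":0,"wx":0,"wy":0,"wz":0,"grip":4.5},
  {"dx":0.3,"dy":0.1,"dz":-2,"wx":0,"wy":0,"wz":0,"grip":6},
  {"dx":0.3,"dy":0.1,"dz":-5,"wx":0,"wy":0,"wz":0,"grip":7},
  {"dx":0.3,"dy":0.1,"dz":-9,"wx":0,"wy":0,"wz":0.1,"grip":7},
  {"dx":0.3,"dy":0.1,"dz":-13,"wx":0,"wy":0,"wz":0.196,"grip":7},
  {"dx":0.3,"dy":0.1,"dz":-13,"wx":0,"wy":0,"wz":0.196,"grip":7},
])

```text
clock: 5.15
eef_pos: [0.5769, -0.3167, 0.2659]
tool_rot: [-0.001, 1.0, -0.003, 0.006]
ft_force: [1.6, -0.3, 0.2]
grip_width: 0.0698
grasp_force: 0.0
```

>>> arm_command([
  {"dx":0,"dy":5,"dz":-1,"wx":0,"wy":0,"wz":0,"grip":7},
  {"dx":0,"dy":10,"dz":-2,"wx":0,"wy":0,"wz":0,"grip":7},
  {"dx":0,"dy":15,"dz":-3,"wx":0,"wy":0,"wz":0,"grip":7},
  {"dx":1,"dy":20,"dz":-3,"wx":0,"wy":0,"wz":0,"grip":7},
  {"dx":1,"dy":25,"dz":-3,"wx":0,"wy":0,"wz":0,"grip":7},
  {"dx":2,"dy":30,"dz":-3,"wx":0,"wy":0,"wz":0,"grip":7},
  {"dx":2,"dy":35,"dz":-3,"wx":0,"wy":0,"wz":0,"grip":7},
  {"dx":3,"dy":40,"dz":-3,"wx":0,"wy":0,"wz":0,"grip":7},
  {"dx":3,"dy":45,"dz":-3,"wx":0,"wy":0,"wz":0,"grip":7},
  {"dx":3,"dy":50,"dz":-3,"wx":0,"wy":0,"wz":0,"grip":7},
])

```text
clock: 6.15
eef_pos: [0.5416, 0.1812, 0.2881]
tool_rot: [-0.002, 1.0, 0.0, 0.0]
ft_force: [0.6, -0.4, 0.9]
grip_width: 0.07
grasp_force: 0.0
```

>>> arm_command([
  {"dx":0,"dy":4,"dz":0,"wx":0,"wy":0,"wz":0,"grip":7},
  {"dx":0,"dy":6,"dz":0,"wx":0,"wy":0,"wz":0,"grip":7},
  {"dx":0,"dy":6,"dz":0,"wx":0,"wy":0,"wz":0,"grip":7},
  {"dx":0,"dy":6,"dz":0,"wx":0,"wy":0,"wz":0,"grip":7},
])

```text
clock: 6.55
eef_pos: [0.5417, 0.2392, 0.2876]
tool_rot: [-0.003, 1.0, -0.0, -0.0]
ft_force: [-0.1, 0.3, 0.3]
grip_width: 0.0699
grasp_force: 0.0
```

Run:
```python
from h import *
o=monitor.get_obs();print(o["clock"],o["eef_pos"],o["tool_rot"],o["joint_pos"].round(2),o["ft_force"])
snap("wrist","wrist3")
```

```text
6.55 [0.54166942 0.23916455 0.28757919] [-2.59094616e-03  9.99996476e-01 -3.88877346e-04 -4.29294039e-04] [ 0.42  0.42  0.4   1.55 -0.    0.41] [-0.11007372  0.27491043  0.28657363]
```

View pics/wrist3.png

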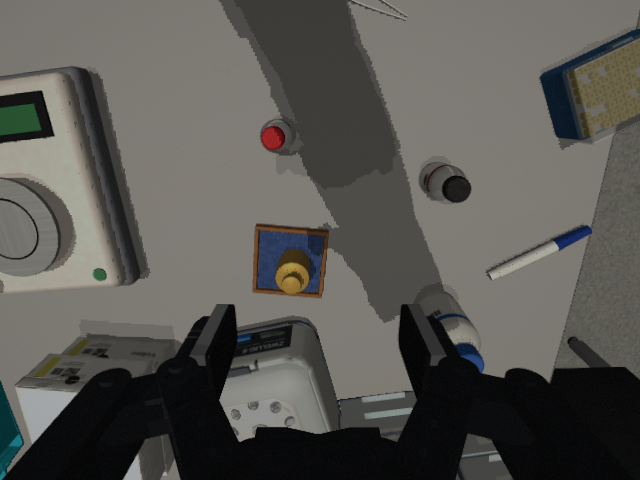

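Wrist view: knob top at (291,282), dye cap top at (457,188), tray outer corners (256,224), (328,231), (323,298), (253,294).

Run:
```python
from h import *
c,im,d=load("wrist3");S=load("scene0");D=load("side0")
for n,uv,z,s,sd in(("knob",(291.5,283),.071,(303.2,214.3),(230+320/3.7,200+168/3.7)),("dyecap",(457,188),.085,(209.5,211.5),(230+81/3.7,200+101/3.7))):
    print(n,"z-plane",at_z(c,uv,z).round(4),"tri",tri((c,uv),(S[0],s)).round(4),tri((c,uv),(D[0],sd)).round(4),"depth",at_d(c,uv,d[int(uv[1]),int(uv[0])]).round(4))
v,u=np.mgrid[0:480,0:640]
def cloud(T,box):
    c,im,d=T;x0,y0,x1,y1=box
    return np.array([at_d(c,(x,y),d[y,x]) for y in range(y0,y1) for x in range(x0,x1) if d[y,x]>0],np.float32)
Q=cloud((c,im,d),(260,235,325,300))
for z0,z1 in((.045,.054),(.066,.075)):
    m=Q[(Q[:,2]>z0)&(Q[:,2]<z1)&(np.hypot(Q[:,0]-.628,Q[:,1]-.205)<.03)];print("weight",z0,len(m),m[:,2].mean(),cv2.minEnclosingCircle(m[:,:2].copy()))
Q=cloud((c,im,d),(410,150,480,210))
m=Q[(Q[:,2]>.08)&(Q[:,2]<.09)];print("cap",len(m),m[:,2].mean(),cv2.minEnclosingCircle(m[:,:2].copy()))
m=Q[(Q[:,2]>.01)&(Q[:,2]<.06)]; print("body",len(m),m.min(0),m.max(0))
t=np.array([at_z(c,p,.012) for p in((256,224),(328,231),(323,298),(253,294))]);print(t.round(4),t.mean(0))
P=cloud((c,im,d),(0,60,340,400));m=P[(P[:,0]>.6)&(P[:,1]>.08)&(P[:,1]<.32)&(P[:,2]>.07)&(np.hypot(P[:,0]-.628,P[:,1]-.205)>.04)];print("cent minx",m[:,0].min() if len(m) else None, m[:,2].max(),m[m[:,0]<.68][:5])
pm=P[(abs(P[:,2]-.079)<.004)&(np.hypot(P[:,0]-.57,P[:,1]+.09)<.07)];print("pan",len(pm),pm.min(0),pm.max(0))
```

```text
knob z-plane [0.6334 0.2119 0.071 ] tri [0.638  0.2102 0.0666] [0.6351 0.2118 0.0661] depth [0.6334 0.2119 0.0711]
dyecap z-plane [0.5245 0.375  0.085 ] tri [0.5261 0.3744 0.0827] [0.5243 0.3762 0.0826] depth [0.5241 0.3743 0.0868]
weight 0.045 562 0.050930772 ((0.6360700130462646, 0.2107955813407898), 0.020056160166859627)
weight 0.066 288 0.06970266 ((0.6358996629714966, 0.21063092350959778), 0.01115654967725277)
cap 566 0.08441297 ((0.5266736149787903, 0.376610666513443), 0.013634401373565197)
body 608 [0.5071225  0.35684136 0.01026368] [0.5475903  0.39502788 0.05999127]
[[0.5839 0.166  0.012 ]
 [0.5923 0.2529 0.012 ]
 [0.6835 0.2477 0.012 ]
 [0.6783 0.1572 0.012 ]] [0.63449826 0.20593005 0.012     ]
cent minx 0.70606995 0.12230782 []
pan 4737 [ 0.5159734  -0.11055721  0.0750066 ] [ 0.624794   -0.03074909  0.08234192]
```

>>> arm_command([
  {"dx":-4.7,"dy":-1.4,"dz":0,"wx":0,"wy":0,"wz":0,"grip":7},
  {"dx":-9.4,"dy":-2.8,"dz":3,"wx":0,"wy":0,"wz":0,"grip":7},
  {"dx":-9.4,"dy":-2.8,"dz":8,"wx":0,"wy":0,"wz":0,"grip":7},
  {"dx":-9.4,"dy":-2.8,"dz":13,"wx":0,"wy":0,"wz":0,"grip":7},
  {"dx":-9.4,"dy":-2.8,"dz":17.5,"wx":0,"wy":0,"wz":0,"grip":7},
  {"dx":-9.4,"dy":-2.8,"dz":19,"wx":0,"wy":0,"wz":0,"grip":7},
  {"dx":-9.4,"dy":-2.8,"dz":19,"wx":0,"wy":0,"wz":0,"grip":7},
])

```text
clock: 7.3
eef_pos: [0.6335, 0.2081, 0.0939]
tool_rot: [-0.0, 1.0, -0.001, -0.004]
ft_force: [0.3, -0.7, 0.4]
grip_width: 0.0698
grasp_force: 0.0
```

>>> arm_command([
  {"dx":-0.2,"dy":0.2,"dz":2,"wx":0,"wy":0,"wz":0,"grip":7},
  {"dx":-0.2,"dy":0.2,"dz":4,"wx":0,"wy":0,"wz":0,"grip":7},
  {"dx":-0.2,"dy":0.2,"dz":6,"wx":0,"wy":0,"wz":0,"grip":7},
  {"dx":-0.2,"dy":0.2,"dz":7.2,"wx":0,"wy":0,"wz":0,"grip":7},
  {"dx":-0.2,"dy":0.2,"dz":7.7,"wx":0,"wy":0,"wz":0,"grip":7},
  {"dx":-0.2,"dy":0.2,"dz":7.7,"wx":0,"wy":0,"wz":0,"grip":7},
])

```text
clock: 7.9
eef_pos: [0.6385, 0.2126, 0.0219]
tool_rot: [-0.001, 1.0, 0.0, 0.0]
ft_force: [-0.1, -0.3, 0.6]
grip_width: 0.07
grasp_force: 0.0
```

>>> arm_command([
  {"dx":0.2,"dy":-0.1,"dz":0.6,"wx":0,"wy":0,"wz":0,"grip":7},
  {"dx":0.2,"dy":-0.1,"dz":0.6,"wx":0,"wy":0,"wz":0,"grip":5},
  {"dx":0.2,"dy":-0.1,"dz":0.6,"wx":0,"wy":0,"wz":0,"grip":4.2},
  {"dx":0.2,"dy":-0.1,"dz":0.6,"wx":0,"wy":0,"wz":0,"grip":3.0},
  {"dx":0.2,"dy":-0.1,"dz":0.6,"wx":0,"wy":0,"wz":0,"grip":3.0},
  {"dx":0.2,"dy":-0.1,"dz":0.6,"wx":0,"wy":0,"wz":0,"grip":3.0},
  {"dx":0.2,"dy":-0.1,"dz":0.6,"wx":0,"wy":0,"wz":0,"grip":3.0},
])

```text
clock: 8.6
eef_pos: [0.6366, 0.2116, 0.0163]
tool_rot: [-0.001, 1.0, -0.0, 0.001]
ft_force: [-0.8, -2.4, 5.6]
grip_width: 0.0388
grasp_force: 61.3
```

>>> arm_command([
  {"dx":0,"dy":0,"dz":-2,"wx":0,"wy":0,"wz":0,"grip":3.0},
  {"dx":0,"dy":0,"dz":-5,"wx":0,"wy":0,"wz":0,"grip":3.0},
  {"dx":0,"dy":0,"dz":-9,"wx":0,"wy":0,"wz":0,"grip":3.0},
  {"dx":0.5,"dy":-2,"dz":-13,"wx":0,"wy":0,"wz":0,"grip":3.0},
  {"dx":1.5,"dy":-6,"dz":-14,"wx":0,"wy":0,"wz":0,"grip":3.0},
  {"dx":2.5,"dy":-11,"dz":-14,"wx":0,"wy":0,"wz":0,"grip":3.0},
  {"dx":3.5,"dy":-16,"dz":-14,"wx":0,"wy":0,"wz":0,"grip":3.0},
  {"dx":4.5,"dy":-21,"dz":-14,"wx":0,"wy":0,"wz":0,"grip":3.0},
  {"dx":5.7,"dy":-26,"dz":-14,"wx":0,"wy":0,"wz":0,"grip":3.0},
  {"dx":6.7,"dy":-29,"dz":-14,"wx":0,"wy":0,"wz":0,"grip":3.0},
])

```text
clock: 9.6
eef_pos: [0.5683, -0.0807, 0.1537]
tool_rot: [-0.001, 1.0, 0.0, -0.001]
ft_force: [0.4, 0.7, -4.3]
grip_width: 0.0385
grasp_force: 61.6
```

>>> arm_command([
  {"dx":0,"dy":-1.1,"dz":0,"wx":0,"wy":0,"wz":0,"grip":3.0},
  {"dx":0,"dy":-1.1,"dz":0,"wx":0,"wy":0,"wz":0,"grip":3.0},
  {"dx":0,"dy":-1.1,"dz":0,"wx":0,"wy":0,"wz":0,"grip":3.0},
  {"dx":0,"dy":-1.1,"dz":0,"wx":0,"wy":0,"wz":0,"grip":3.0},
])

```text
clock: 10.0
eef_pos: [0.5703, -0.0875, 0.1548]
tool_rot: [-0.003, 1.0, 0.0, -0.0]
ft_force: [-0.0, 0.1, -4.3]
grip_width: 0.0385
grasp_force: 61.6
```

Run:
```python
from h import *
o=monitor.get_obs();print(o["eef_pos"],o["tool_rot"],o["ft_force"],o["grip_width"])
c,im,d=snap("scene","scene4");snap("side","side4")
a=cv2.resize(im[220:330,360:490],None,fx=3,fy=3);b=cv2.resize(load("side4")[1][220:330,300:430],None,fx=3,fy=3)
cv2.imwrite("pics/p4.png",np.hstack([a,b])[...,::-1])
```

```text
[ 0.57033948 -0.08751728  0.15475618] [-2.74322356e-03  9.99996071e-01  4.79704697e-04 -3.21529792e-04] [-0.01607312  0.11815803 -4.26143535] 0.03846846180762595
```

View pics/p4.png

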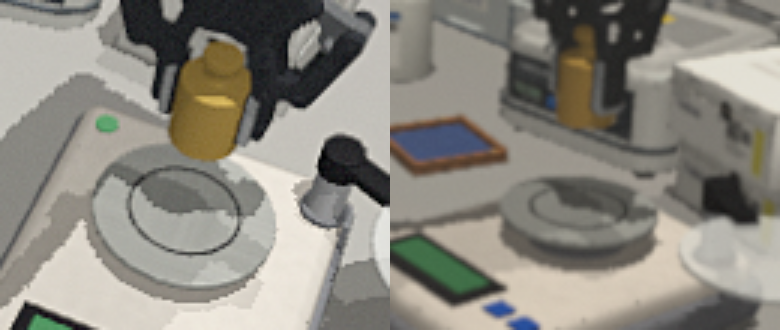

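Weight held upright above the ring (scene crop ring centre (184,210), side crop (580,206)); lower it slowly.

>>> arm_command([
  {"dx":0,"dy":-0.15,"dz":1.5,"wx":0,"wy":0,"wz":0,"grip":3.0},
  {"dx":0,"dy":-0.15,"dz":3.5,"wx":0,"wy":0,"wz":0,"grip":3.0},
  {"dx":0,"dy":-0.15,"dz":5.0,"wx":0,"wy":0,"wz":0,"grip":3.0},
  {"dx":0,"dy":-0.15,"dz":5.7,"wx":0,"wy":0,"wz":0,"grip":3.0},
  {"dx":0,"dy":-0.15,"dz":6.0,"wx":0,"wy":0,"wz":0,"grip":3.0},
  {"dx":0,"dy":-0.15,"dz":6.1,"wx":0,"wy":0,"wz":0,"grip":3.0},
  {"dx":0,"dy":-0.15,"dz":6.2,"wx":0,"wy":0,"wz":0,"grip":3.0},
  {"dx":0,"dy":-0.15,"dz":6.2,"wx":0,"wy":0,"wz":0,"grip":3.0},
])

```text
clock: 10.9
eef_pos: [0.5706, -0.0908, 0.094]
tool_rot: [-0.002, 1.0, -0.0, 0.001]
ft_force: [-1.2, 0.5, -4.6]
grip_width: 0.0383
grasp_force: 61.6
```

>>> arm_command([
  {"dx":0,"dy":0.1,"dz":0.1,"wx":0,"wy":0,"wz":0,"grip":3.0},
  {"dx":0,"dy":0.1,"dz":0.2,"wx":0,"wy":0,"wz":0,"grip":3.0},
  {"dx":0,"dy":0.1,"dz":0.3,"wx":0,"wy":0,"wz":0,"grip":3.0},
  {"dx":0,"dy":0.1,"dz":0.4,"wx":0,"wy":0,"wz":0,"grip":3.0},
  {"dx":0,"dy":0.1,"dz":0.45,"wx":0,"wy":0,"wz":0,"grip":3.0},
  {"dx":0,"dy":0.1,"dz":0.45,"wx":0,"wy":0,"wz":0,"grip":3.0},
])

```text
clock: 11.5
eef_pos: [0.5701, -0.0898, 0.089]
tool_rot: [-0.002, 1.0, -0.0, 0.0]
ft_force: [-1.5, -0.2, -3.4]
grip_width: 0.0387
grasp_force: 61.7
```

Contact has begun; continue about 2.5 mm.

>>> arm_command([
  {"dx":0,"dy":0,"dz":0.1,"wx":0,"wy":0,"wz":0,"grip":3.0},
  {"dx":0,"dy":0,"dz":0.2,"wx":0,"wy":0,"wz":0,"grip":3.0},
  {"dx":0,"dy":0,"dz":0.25,"wx":0,"wy":0,"wz":0,"grip":3.0},
  {"dx":0,"dy":0,"dz":0.25,"wx":0,"wy":0,"wz":0,"grip":3.0},
])

```text
clock: 11.9
eef_pos: [0.5701, -0.0898, 0.0866]
tool_rot: [-0.002, 1.0, -0.0, 0.0]
ft_force: [-1.0, -0.0, -0.5]
grip_width: 0.0388
grasp_force: 62.1
```

>>> arm_command([
  {"dx":0,"dy":0,"dz":0,"wx":0,"wy":0,"wz":0,"grip":4.2},
  {"dx":0,"dy":0,"dz":0,"wx":0,"wy":0,"wz":0,"grip":4.8},
  {"dx":0,"dy":0,"dz":0,"wx":0,"wy":0,"wz":0,"grip":6},
  {"dx":0,"dy":0,"dz":0,"wx":0,"wy":0,"wz":0,"grip":7},
  {"dx":0,"dy":0,"dz":0,"wx":0,"wy":0,"wz":0,"grip":7},
  {"dx":0,"dy":0,"dz":0,"wx":0,"wy":0,"wz":0,"grip":7},
  {"dx":0,"dy":0,"dz":0,"wx":0,"wy":0,"wz":0,"grip":7},
  {"dx":0,"dy":0,"dz":0,"wx":0,"wy":0,"wz":0,"grip":7},
  {"dx":0,"dy":0,"dz":0,"wx":0,"wy":0,"wz":0,"grip":7},
  {"dx":0,"dy":0,"dz":0,"wx":0,"wy":0,"wz":0,"grip":7},
])

```text
clock: 12.9
eef_pos: [0.57, -0.0898, 0.0863]
tool_rot: [-0.002, 1.0, 0.0, -0.0]
ft_force: [-0.2, 0.7, -0.3]
grip_width: 0.0699
grasp_force: 0.0
```

Run:
```python
from h import *
o=monitor.get_obs();print(o["eef_pos"],o["ft_force"],o["grip_width"],o["grasp_force"])
c,im,d=snap("scene","scene5");D=snap("side","side5")
a=cv2.resize(im[220:330,360:490],None,fx=3,fy=3);b=cv2.resize(D[1][220:330,300:430],None,fx=3,fy=3)
cv2.imwrite("pics/p5.png",np.hstack([a,b])[...,::-1])
```

```text
[ 0.57003622 -0.08975583  0.08627994] [-0.19443236  0.65309364 -0.32110843] 0.06990471371117205 0.0
```

View pics/p5.png

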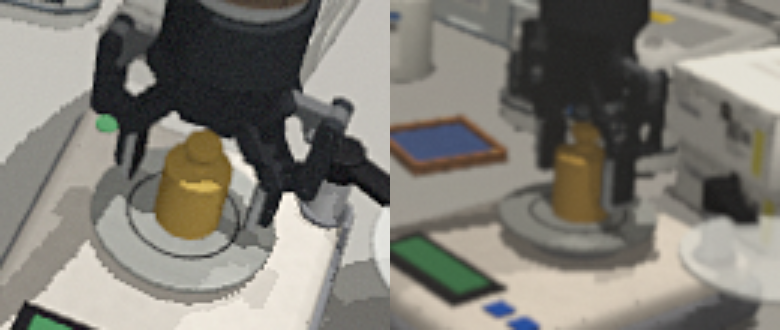

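>>> arm_command([
  {"dx":0,"dy":0,"dz":0,"wx":0,"wy":0,"wz":0,"grip":7},
  {"dx":0,"dy":0,"dz":0,"wx":0,"wy":0,"wz":0,"grip":7},
  {"dx":0,"dy":0,"dz":0,"wx":0,"wy":0,"wz":0,"grip":7},
  {"dx":0,"dy":0,"dz":0,"wx":0,"wy":0,"wz":0,"grip":7},
  {"dx":0,"dy":0,"dz":0,"wx":0,"wy":0,"wz":0,"grip":7},
  {"dx":0,"dy":0,"dz":0,"wx":0,"wy":0,"wz":0,"grip":7},
])

```text
clock: 13.6
eef_pos: [0.5701, -0.0898, 0.0863]
tool_rot: [-0.002, 1.0, -0.0, -0.0]
ft_force: [-0.2, -0.2, 0.7]
grip_width: 0.0698
grasp_force: 0.0
```

The weight stands upright inside the ring, centred within about 3 mm, and has been released for over a second. Regrip and lift.

>>> arm_command([
  {"dx":0,"dy":0,"dz":0,"wx":0,"wy":0,"wz":0,"grip":5},
  {"dx":0,"dy":0,"dz":0,"wx":0,"wy":0,"wz":0,"grip":4.2},
  {"dx":0,"dy":0,"dz":0,"wx":0,"wy":0,"wz":0,"grip":3},
  {"dx":0,"dy":0,"dz":0,"wx":0,"wy":0,"wz":0,"grip":3},
  {"dx":0,"dy":0,"dz":0,"wx":0,"wy":0,"wz":0,"grip":3},
  {"dx":0,"dy":0,"dz":0,"wx":0,"wy":0,"wz":0,"grip":3},
  {"dx":0,"dy":0,"dz":-0.5,"wx":0,"wy":0,"wz":0,"grip":3},
  {"dx":0,"dy":0,"dz":-1.5,"wx":0,"wy":0,"wz":0,"grip":3},
  {"dx":0,"dy":0,"dz":-4,"wx":0,"wy":0,"wz":0,"grip":3},
  {"dx":0,"dy":0,"dz":-6,"wx":0,"wy":0,"wz":0,"grip":3},
])

```text
clock: 14.6
eef_pos: [0.5694, -0.0897, 0.1468]
tool_rot: [-0.002, 1.0, 0.0, -0.001]
ft_force: [0.7, -0.6, -4.4]
grip_width: 0.0386
grasp_force: 61.2
```

>>> arm_command([
  {"dx":-0.5,"dy":4,"dz":0,"wx":0,"wy":0,"wz":0,"grip":3},
  {"dx":-1.5,"dy":9,"dz":0,"wx":0,"wy":0,"wz":0,"grip":3},
  {"dx":-3,"dy":14,"dz":0,"wx":0,"wy":0,"wz":0,"grip":3},
  {"dx":-4.5,"dy":19,"dz":0,"wx":0,"wy":0,"wz":0,"grip":3},
  {"dx":-6,"dy":24,"dz":0,"wx":0,"wy":0,"wz":0,"grip":3},
  {"dx":-6.6,"dy":28,"dz":0,"wx":0,"wy":0,"wz":0,"grip":3},
  {"dx":-6.6,"dy":29.9,"dz":0,"wx":0,"wy":0,"wz":0,"grip":3},
  {"dx":-6.6,"dy":29.9,"dz":2,"wx":0,"wy":0,"wz":0,"grip":3},
  {"dx":-6.6,"dy":29.9,"dz":4,"wx":0,"wy":0,"wz":0,"grip":3},
  {"dx":-6.6,"dy":29.9,"dz":4,"wx":0,"wy":0,"wz":0,"grip":3},
])

```text
clock: 15.6
eef_pos: [0.6318, 0.2085, 0.1021]
tool_rot: [-0.002, 1.0, -0.002, -0.004]
ft_force: [-1.9, -0.5, -5.3]
grip_width: 0.0388
grasp_force: 61.7
```

>>> arm_command([
  {"dx":0,"dy":0,"dz":2,"wx":0,"wy":0,"wz":0,"grip":3},
  {"dx":0,"dy":0,"dz":4,"wx":0,"wy":0,"wz":0,"grip":3},
  {"dx":0,"dy":0,"dz":6,"wx":0,"wy":0,"wz":0,"grip":3},
  {"dx":0,"dy":0,"dz":7.2,"wx":0,"wy":0,"wz":0,"grip":3},
  {"dx":0,"dy":0,"dz":7.8,"wx":0,"wy":0,"wz":0,"grip":3},
  {"dx":0,"dy":0,"dz":7.8,"wx":0,"wy":0,"wz":0,"grip":3},
  {"dx":0,"dy":0,"dz":7.8,"wx":0,"wy":0,"wz":0,"grip":3},
])

```text
clock: 16.3
eef_pos: [0.6359, 0.2095, 0.0294]
tool_rot: [-0.002, 1.0, 0.0, 0.001]
ft_force: [0.4, -0.5, -4.2]
grip_width: 0.0384
grasp_force: 61.8
```

>>> arm_command([
  {"dx":0,"dy":0,"dz":0.6,"wx":0,"wy":0,"wz":0,"grip":3},
  {"dx":0,"dy":0,"dz":1.0,"wx":0,"wy":0,"wz":0,"grip":3},
  {"dx":0,"dy":0,"dz":1.2,"wx":0,"wy":0,"wz":0,"grip":3},
  {"dx":0,"dy":0,"dz":1.25,"wx":0,"wy":0,"wz":0,"grip":3},
  {"dx":0,"dy":0,"dz":1.3,"wx":0,"wy":0,"wz":0,"grip":3},
  {"dx":0,"dy":0,"dz":1.3,"wx":0,"wy":0,"wz":0,"grip":3},
])

```text
clock: 16.9
eef_pos: [0.6349, 0.2094, 0.0162]
tool_rot: [-0.002, 1.0, 0.0, 0.0]
ft_force: [-5.0, -0.9, 3.0]
grip_width: 0.0388
grasp_force: 62.5
```

Resting on the floor; release, lift and go over the dye bottle.

>>> arm_command([
  {"dx":0,"dy":0,"dz":0,"wx":0,"wy":0,"wz":0,"grip":4.2},
  {"dx":0,"dy":0,"dz":0,"wx":0,"wy":0,"wz":0,"grip":5.5},
  {"dx":0,"dy":0,"dz":0,"wx":0,"wy":0,"wz":0,"grip":7},
  {"dx":0,"dy":0,"dz":0,"wx":0,"wy":0,"wz":0,"grip":7},
  {"dx":0,"dy":0,"dz":-3,"wx":0,"wy":0,"wz":0,"grip":7},
  {"dx":0,"dy":0,"dz":-7,"wx":0,"wy":0,"wz":0,"grip":7},
  {"dx":0,"dy":0,"dz":-12,"wx":0,"wy":0,"wz":0,"grip":7},
  {"dx":2.5,"dy":4,"dz":-14,"wx":0,"wy":0,"wz":0,"grip":7},
  {"dx":5,"dy":8,"dz":-15,"wx":0,"wy":0,"wz":0,"grip":7},
  {"dx":7.5,"dy":12,"dz":-15,"wx":0,"wy":0,"wz":0,"grip":7},
])

```text
clock: 17.9
eef_pos: [0.5607, 0.3309, 0.1685]
tool_rot: [-0.001, 1.0, 0.002, 0.003]
ft_force: [-0.1, 0.3, 0.3]
grip_width: 0.0703
grasp_force: 0.0
```

>>> arm_command([
  {"dx":2.8,"dy":4,"dz":0,"wx":0,"wy":0,"wz":0,"grip":7},
  {"dx":3.3,"dy":4.6,"dz":0,"wx":0,"wy":0,"wz":0,"grip":7},
  {"dx":3.3,"dy":4.6,"dz":0,"wx":0,"wy":0,"wz":0,"grip":7},
  {"dx":3.3,"dy":4.6,"dz":0,"wx":0,"wy":0,"wz":0,"grip":7},
])

```text
clock: 18.3
eef_pos: [0.5271, 0.3745, 0.1652]
tool_rot: [-0.001, 1.0, -0.0, 0.0]
ft_force: [0.1, 0.1, -0.7]
grip_width: 0.0702
grasp_force: 0.0
```

Run:
```python
from h import *
o=monitor.get_obs();print(o["eef_pos"],o["tool_rot"],o["joint_pos"].round(2))
c,im,d=snap("wrist","wrist6");S=snap("scene","scene6")
def cl(T,cond):
    c,im,d=T;Q=[]
    for y in range(0,480):
        for x in range(0,640):
            if d[y,x]>0 and im[y,x].max()>=0:
                Q.append((x,y))
    Q=np.array(Q,float);p=cv2.undistortPoints(Q[:,None],K(c),np.array(c["dist_coeffs"],float))[:,0]
    dep=d[Q[:,1].astype(int),Q[:,0].astype(int)][:,None];V=np.array(c["view"]);R=V[:3,:3];o=-R.T@V[:3,3]
    P=o+(np.c_[p[:,0],-p[:,1],-np.ones(len(p))]*dep)@R
    return P[cond(P)].astype(np.float32)
n=lambda x,y,r,z0,z1:lambda P:(np.hypot(P[:,0]-x,P[:,1]-y)<r)&(P[:,2]>z0)&(P[:,2]<z1)
for nm,T in(("w",(c,im,d)),("s",S)):
  for a in((.527,.376,.035,.08,.09),(.527,.376,.035,.02,.058),(.635,.209,.035,.066,.076),(.635,.209,.035,.046,.055)):
    m=cl(T,n(*a))
    if len(m)>5:print(nm,a,len(m),m[:,2].mean(),cv2.minEnclosingCircle(m[:,:2].copy()))
```

```text
[0.52710995 0.37447741 0.16522654] [-1.38773562e-03  9.99998973e-01 -2.77951322e-04  2.24512054e-04] [ 0.62  0.57  0.32  1.33 -0.    0.62]
w (0.527, 0.376, 0.035, 0.08, 0.09) 1114 0.08436338 ((0.5260201096534729, 0.3772449493408203), 0.013380421325564384)
w (0.527, 0.376, 0.035, 0.02, 0.058) 556 0.042646423 ((0.5225136876106262, 0.37772777676582336), 0.019785629585385323)
w (0.635, 0.209, 0.035, 0.066, 0.076) 373 0.06948047 ((0.6343660354614258, 0.2109021097421646), 0.011347305960953236)
w (0.635, 0.209, 0.035, 0.046, 0.055) 1073 0.0511293 ((0.6350939273834229, 0.21076515316963196), 0.020519902929663658)
s (0.527, 0.376, 0.035, 0.08, 0.09) 86 0.08392552 ((0.5257601141929626, 0.3746798038482666), 0.013041588477790356)
s (0.527, 0.376, 0.035, 0.02, 0.058) 246 0.039594226 ((0.5256832838058472, 0.3740485906600952), 0.020235281437635422)
s (0.635, 0.209, 0.035, 0.066, 0.076) 65 0.069316864 ((0.6368404030799866, 0.20741264522075653), 0.012412595562636852)
s (0.635, 0.209, 0.035, 0.046, 0.055) 142 0.050846282 ((0.635138988494873, 0.20719216763973236), 0.020871536806225777)
```

>>> arm_command([
  {"dx":0.1,"dy":0.2,"dz":3,"wx":0,"wy":0,"wz":0,"grip":7},
  {"dx":0.1,"dy":0.2,"dz":6.5,"wx":0,"wy":0,"wz":0,"grip":7},
  {"dx":0.1,"dy":0.2,"dz":10,"wx":0,"wy":0,"wz":0,"grip":7},
  {"dx":0.1,"dy":0.2,"dz":12.5,"wx":0,"wy":0,"wz":0,"grip":7},
  {"dx":0.1,"dy":0.2,"dz":14,"wx":0,"wy":0,"wz":0,"grip":7},
  {"dx":0.1,"dy":0.2,"dz":14.2,"wx":0,"wy":0,"wz":0,"grip":7},
  {"dx":0.1,"dy":0.2,"dz":14.2,"wx":0,"wy":0,"wz":0,"grip":7},
  {"dx":0.1,"dy":0.2,"dz":14.2,"wx":0,"wy":0,"wz":0,"grip":7},
])

```text
clock: 19.2
eef_pos: [0.527, 0.377, 0.0247]
tool_rot: [-0.001, 1.0, 0.001, 0.001]
ft_force: [0.1, 0.4, 1.1]
grip_width: 0.07
grasp_force: 0.0
```

>>> arm_command([
  {"dx":0,"dy":0,"dz":0.1,"wx":0,"wy":0,"wz":0,"grip":5},
  {"dx":0,"dy":0,"dz":0.1,"wx":0,"wy":0,"wz":0,"grip":4.2},
  {"dx":0,"dy":0,"dz":0.1,"wx":0,"wy":0,"wz":0,"grip":3.2},
  {"dx":0,"dy":0,"dz":0.1,"wx":0,"wy":0,"wz":0,"grip":3.2},
  {"dx":0,"dy":0,"dz":0.1,"wx":0,"wy":0,"wz":0,"grip":3.2},
  {"dx":0,"dy":0,"dz":0.1,"wx":0,"wy":0,"wz":0,"grip":3.2},
  {"dx":0,"dy":0,"dz":0.1,"wx":0,"wy":0,"wz":0,"grip":3.2},
])

```text
clock: 19.9
eef_pos: [0.5261, 0.3776, 0.0235]
tool_rot: [-0.002, 1.0, 0.001, 0.001]
ft_force: [-1.5, -0.1, 6.3]
grip_width: 0.0373
grasp_force: 60.7
```

>>> arm_command([
  {"dx":0,"dy":0,"dz":-2,"wx":0,"wy":0,"wz":0,"grip":3.2},
  {"dx":0,"dy":0,"dz":-6,"wx":0,"wy":0,"wz":0,"grip":3.2},
  {"dx":0,"dy":0,"dz":-10.5,"wx":0,"wy":0,"wz":0,"grip":3.2},
  {"dx":0,"dy":-2,"dz":-14,"wx":0,"wy":0,"wz":0,"grip":3.2},
  {"dx":-0.5,"dy":-7,"dz":-14,"wx":0,"wy":0,"wz":0,"grip":3.2},
  {"dx":-1,"dy":-12,"dz":-14,"wx":0,"wy":0,"wz":0,"grip":3.2},
  {"dx":-1.5,"dy":-17,"dz":-14,"wx":0,"wy":0,"wz":0,"grip":3.2},
  {"dx":-2,"dy":-22,"dz":-14,"wx":0,"wy":0,"wz":0,"grip":3.2},
  {"dx":-2.5,"dy":-27,"dz":-14,"wx":0,"wy":0,"wz":0,"grip":3.2},
  {"dx":-3,"dy":-32,"dz":-14,"wx":0,"wy":0,"wz":0,"grip":3.2},
])

```text
clock: 20.9
eef_pos: [0.5559, 0.0568, 0.1618]
tool_rot: [-0.002, 1.0, -0.0, -0.0]
ft_force: [1.1, -0.0, -0.7]
grip_width: 0.0376
grasp_force: 60.4
```

>>> arm_command([
  {"dx":-0.5,"dy":-5,"dz":0,"wx":0,"wy":0,"wz":0,"grip":3.2},
  {"dx":-1,"dy":-9.5,"dz":0,"wx":0,"wy":0,"wz":0,"grip":3.2},
  {"dx":-1.4,"dy":-13,"dz":0,"wx":0,"wy":0,"wz":0,"grip":3.2},
  {"dx":-1.4,"dy":-14.6,"dz":0,"wx":0,"wy":0,"wz":0,"grip":3.2},
  {"dx":-1.4,"dy":-14.6,"dz":0,"wx":0,"wy":0,"wz":0,"grip":3.2},
  {"dx":-1.4,"dy":-14.6,"dz":0,"wx":0,"wy":0,"wz":0,"grip":3.2},
])

```text
clock: 21.5
eef_pos: [0.5705, -0.0865, 0.1618]
tool_rot: [-0.002, 1.0, 0.001, -0.001]
ft_force: [-0.1, -0.1, -0.8]
grip_width: 0.0373
grasp_force: 60.5
```

>>> arm_command([
  {"dx":0,"dy":-0.15,"dz":1.5,"wx":0,"wy":0,"wz":0,"grip":3.2},
  {"dx":0,"dy":-0.15,"dz":3.5,"wx":0,"wy":0,"wz":0,"grip":3.2},
  {"dx":0,"dy":-0.15,"dz":4.7,"wx":0,"wy":0,"wz":0,"grip":3.2},
  {"dx":0,"dy":-0.15,"dz":5.3,"wx":0,"wy":0,"wz":0,"grip":3.2},
  {"dx":0,"dy":-0.15,"dz":5.4,"wx":0,"wy":0,"wz":0,"grip":3.2},
  {"dx":0,"dy":-0.15,"dz":5.5,"wx":0,"wy":0,"wz":0,"grip":3.2},
  {"dx":0,"dy":-0.15,"dz":5.5,"wx":0,"wy":0,"wz":0,"grip":3.2},
])

```text
clock: 22.2
eef_pos: [0.5715, -0.0887, 0.108]
tool_rot: [-0.002, 1.0, -0.0, 0.001]
ft_force: [0.9, 0.7, -1.6]
grip_width: 0.0382
grasp_force: 60.4
```

>>> arm_command([
  {"dx":0.1,"dy":0,"dz":0.15,"wx":0,"wy":0,"wz":0,"grip":3.2},
  {"dx":0.1,"dy":0,"dz":0.3,"wx":0,"wy":0,"wz":0,"grip":3.2},
  {"dx":0.1,"dy":0,"dz":0.4,"wx":0,"wy":0,"wz":0,"grip":3.2},
  {"dx":0.1,"dy":0,"dz":0.5,"wx":0,"wy":0,"wz":0,"grip":3.2},
  {"dx":0.1,"dy":0,"dz":0.55,"wx":0,"wy":0,"wz":0,"grip":3.2},
  {"dx":0.1,"dy":0,"dz":0.55,"wx":0,"wy":0,"wz":0,"grip":3.2},
])

```text
clock: 22.8
eef_pos: [0.5699, -0.0889, 0.1019]
tool_rot: [-0.002, 1.0, -0.0, 0.0]
ft_force: [-1.7, -0.1, -0.1]
grip_width: 0.0382
grasp_force: 60.5
```

>>> arm_command([
  {"dx":0,"dy":0,"dz":0.05,"wx":0,"wy":0,"wz":0,"grip":3.2},
  {"dx":0,"dy":0,"dz":0.05,"wx":0,"wy":0,"wz":0,"grip":3.2},
  {"dx":0,"dy":0,"dz":0.05,"wx":0,"wy":0,"wz":0,"grip":4.2},
  {"dx":0,"dy":0,"dz":0.05,"wx":0,"wy":0,"wz":0,"grip":5},
  {"dx":0,"dy":0,"dz":0.05,"wx":0,"wy":0,"wz":0,"grip":6.5},
  {"dx":0,"dy":0,"dz":0.05,"wx":0,"wy":0,"wz":0,"grip":7},
  {"dx":0,"dy":0,"dz":0.05,"wx":0,"wy":0,"wz":0,"grip":7},
  {"dx":0,"dy":0,"dz":-2,"wx":0,"wy":0,"wz":0,"grip":7},
  {"dx":0,"dy":0,"dz":-5,"wx":0,"wy":0,"wz":0,"grip":7},
  {"dx":0,"dy":0,"dz":-9,"wx":0,"wy":0,"wz":0,"grip":7},
])

```text
clock: 23.8
eef_pos: [0.5685, -0.0885, 0.1908]
tool_rot: [-0.002, 1.0, 0.0, -0.002]
ft_force: [0.2, 0.3, -0.3]
grip_width: 0.0702
grasp_force: 0.0
```

>>> arm_command([
  {"dx":3,"dy":2,"dz":-4,"wx":0,"wy":0,"wz":0,"grip":7},
  {"dx":6,"dy":4,"dz":-6,"wx":0,"wy":0,"wz":0,"grip":7},
  {"dx":6,"dy":4,"dz":-6,"wx":0,"wy":0,"wz":0,"grip":7},
  {"dx":6,"dy":4,"dz":-6,"wx":0,"wy":0,"wz":0,"grip":7},
])

```text
clock: 24.2
eef_pos: [0.5101, -0.0488, 0.2528]
tool_rot: [-0.002, 1.0, -0.0, 0.001]
ft_force: [0.3, -0.9, -0.6]
grip_width: 0.0704
grasp_force: 0.0
```

Run:
```python
from h import *
o=monitor.get_obs();print(o["clock"],o["eef_pos"],o["ft_force"])
S=snap("scene","scene7")
cv2.imwrite("pics/p7.png",cv2.resize(S[1][140:380,190:500],None,fx=2.4,fy=2.4)[...,::-1])
```

```text
24.2 [ 0.51006742 -0.04878181  0.25282294] [ 0.31209314 -0.87550587 -0.59193108]
```

View pics/p7.png

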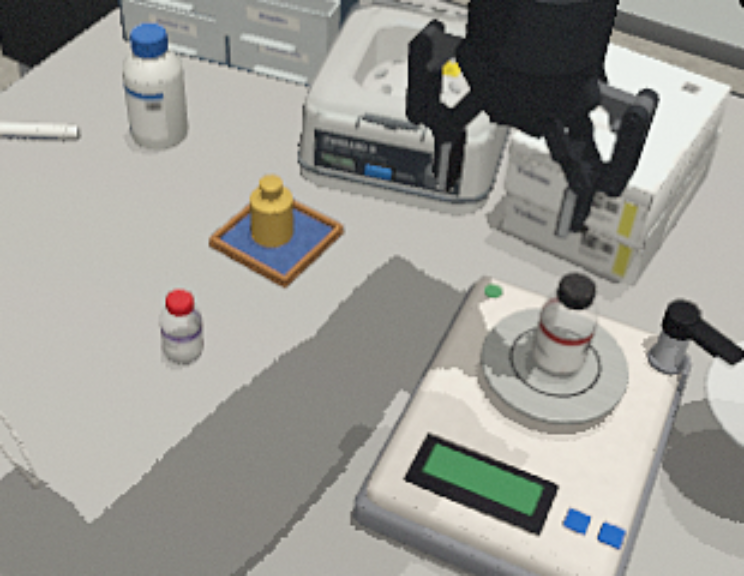

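The dye bottle stands upright inside the ring (crop about (562,350)), the weight is upright in its tray (270,215), the guard is out, and the other bottles have not moved.

```bash
python3 -c "
from workcell import job;print(job.job_done())"
```

```text
the job is handed in; nothing more can be done
None
```

The job is handed in at about 24 s: guard swung out to its stop, check weight set in the ring, released for over a second and returned upright to its tray, dye bottle upright inside the ring, other bottles not moved.

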